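Seat the spice shaker and turn its cap open to the spout

ROBOT

A 7-joint arm with a two-finger parallel gripper is mounted at the origin on a cart in front of the work surface, level with it; the furniture and walls round the work are solid. World frame = base frame: x ahead of the robot, y to its left, z up, the work surface at z = 0. Lengths are in m, angles in rad, forces in N, time in s.
With the tool pointing down it reaches from about 0.425 to 0.95 m from the base axis. Payload 4.7 kg.
Tool frame: the origin (TCP) lies at the very end of the fingers, on their centre line; the grasp point (between the pads) lies hold_point_z behind it (hold_point_z is the distance from the TCP to the grasp point, in m); z points along the fingers, y is the direction in which the jaws open and shut (so a half turn about z gives the same grasp; the last joint's range is limited). The gripper opens to 85 mm and grips with 20 to 120 N. Pads are 22 mm wide; open, the fingers measure 114 mm over their backs; the gripper's body (76 mm by 85 mm) begins 54 mm behind the grasp point. The pads swing forward as they close: fully open they stand 13 mm farther back than shut.
Start: joints at [1.184, 0.469, -0.049, 1.532, 0.024, 1.141, -0.082], TCP at [0.236, -0.632, 0.231] pointing down, gripper open.
Joint ranges: [-2.59, 2.59], [-0.33, 1.99], [-1.39, 1.29], [0.1, 2.45], [-1.04, 4.18], [0.21, 1.99], [-2.66, 2.66]. Speed limits (rad/s): [2.57, 2.57, 3.14, 3.14, 3.14, 3.14, 3.14].

INTERFACE

Orientations are given as a rotation vector (axis times angle).
In Python, from cell import * gives the robot as it stands.
- The arm moves only by the tool send_rows, never from a script. Its argument "series" is a list of rows, each an object with "translation": the shift along the tool's x, y, z normalised to -1 to 1, where 1 is 0.04 m, a list of three; "rot": the turn, a rotation vector about the tool's x, y, z normalised to -1 to 1, where 1 is 0.08 rad, a list of three; "grip": the closure, from -1 (fully open) to 1 (shut), so that 0 is half open. In form: [{"translation": [tx, ty, tz], "rot": [wx, wy, wz], "grip": grip}, ...]. A call has 1 to 20 rows; each row shifts and turns the commanded pose from where the row before left it, along the tool's axes as they then stand; what a row does not reach is not made up. A row lasts 1/8 s, in which the tool goes at most 62.5 mm and 10.7 degrees, less where a joint would pass 70% of its speed; a pose out of reach is approached as far as the arm can. A call with a number of a shift or a turn outside -1 to 1 is refused whole. A call with a gripper value outside its range is refused whole. The fingers move at their own pace and stop on an object; "force" is the grip in N (left out, the last holds). Time passes only in rows, so rows that do not move let the fingers close. It gives the time, the measured TCP pose, the force and the opening at its end, in the units of the state.
- observe(): the state, without advancing time (a new reading comes with each control period).
- capture(name): name is "scene" or "top" or "wrist"; returns the picture (400x640x3 uint8, blue, green, red); there is no depth.
- calibration(name): a dict with "vfov" (degrees; the focal length in pixels is half the picture's height over the tangent of half this angle, whatever the lens; pixels are square), "cx", "cy" (the principal point, pixels), "D" ([k1, k2, p1, p2, k3] as OpenCV has them; the pictures are not rectified), "R" (3x3) and "t" (3): a world point X has camera coordinates R X + t. Camera axes: x right, y down, z forward; pixel columns grow to the right and rows downward; lengths in m; the calibration is good to about 2 mm. A picture is of the moment at which its call begins: read the wrist's pose just before it. calibration takes no time and is no camera call; for the wrist camera it gives the pose at the moment of the call.
- finish_job(): hands the job in, once; it reports no verdict.
Trained networks look in the newest picture that a camera, given by its name, has taken for a name from the list of things; names that differ only in an ending like _2 or _b are one class to them, and where a whole thing is asked for, a point or a joint stands for the part that bears it (a point fixed in the world has none). Each returns a list of dicts, best first, with "confidence" (0 to 1); they miss things now and then, are a little off and sometimes report something else, mostly with a low value. They report only what shows in the picture. A call takes as long as a camera call.
- look_for(camera, label): "centre" ([x, y, z] in m, in world coordinates, good to about 4 mm: the middle of the surface that is visible of it).
The state is a dict: "time_s": time; "qpos": joint angles; "qvel": joint speeds; "effort": joint torques, N m; "ee_pos": TCP position; "tcp_rot": TCP orientation; "ft_force": force on the tool from outside, world axes, zero at the start; "torque": the same for the moment, N m; "opening": finger opening in m.
Only numpy, scipy, OpenCV 4.12 (cv2) and the standard library are available. Lean on these libraries where they do the work, as an engineer would, in place of code of your own. Each camera call takes 0.05 s, during which the arm holds its last target.

TASK

Stand the white square spice shaker upright in the square socket of the dark steel block and let go of it. Then turn its black cap, never lifting it off the shaker, so that the cap's opening comes round to the side with the spout; feel about there for the place where the cap drops fully home by a few millimetres, and leave it so. Leave the lemon and the two garlic bulbs where they are.

Things in the scene. Friction and masses are not known exactly. Their poses are not given: they have to be found in the camera images.
- holder: dark steel block 90 x 90 x 22 mm, fixed on the wooden board (board top at z = 16 mm), edges along its x and y. Origin: centre of its underside. In its top, in the middle, a square socket 61 x 61 mm with edges along x and y, bevelled 3 mm at the mouth, its floor 4 mm above the origin (18 mm deep).
- shaker: white square spice shaker with upright walls 56 x 56 mm and 66 mm high, 0.2 to 0.45 kg; starts upright on the board and fits the socket any of the four ways round. Origin: centre of its underside, z up. Its +x face has the spout; its -x, +y and -y faces are plain.
- spout (a point): tip of the pouring spout on the shaker's +x face: a trough 24 mm wide, standing out about 14 mm, between 50 and 69 mm above the shaker's underside.
- collar (a point): fixed point on the shaker's axis, 73 mm above its underside: top of the round white collar (52 mm diameter) under the cap. Its rim has 7 unevenly spaced notches, 5 mm deep. The collar is stiff to turn (over 0.5 Nm) and its pour hole does not point exactly at the spout: it is off by an unknown angle of up to 0.2 rad either way, not shown in this frame.
- cap: black round cap, 54 mm diameter, 55 to 100 g, loose on the shaker; a 13 mm pin below it stands in the collar and keeps it centred (1 mm play), so it turns easily either way. Origin: on its axis, at the underside of its 4 mm disc; z up; +x points to its opening. 7 uneven keys 4.5 mm high under it rest on the collar's rim: the origin is then 77.5 mm above the shaker's underside.
- knob (a point): on the cap's axis, 14 mm above the cap's origin: middle of the knob, an upright bar 30 mm long along the cap's y, 12 mm wide along its x, from 4 to 24 mm above the cap's origin. Where the cap's x is within 0.2 rad of the shaker's x (exact place known only by feel, +-0.08 rad) the loose cap sinks 4.5 mm by its own weight and its keys then stop it turning either way.
- opening (a point): middle of the cap's opening, a wedge-shaped window from 8 to 18 mm off the axis, 80 degrees wide; 13 mm from the cap's axis along its +x, at the top of the disc.
- lemon: lemon, 83 x 58 x 58 mm, at the back of the board; bystander; origin at its underside
- garlic_1: garlic bulb, about 50 mm, at the back of the board; bystander; origin at its underside
- garlic_2: garlic bulb, about 50 mm, at the back of the board; bystander; origin at its underside

How it is judged:
On the way, in this order (a step that is already met when the one before it is completed fails the run):
1. the shaker stands upright in the socket, down on its floor, let go of (horizontal distance between shaker and holder below 0.006 m and z of shaker in the frame of holder below 0.0075 m and angle between shaker's own z axis and vertical below 0.06 rad and contact force between the fingers and shaker below 0.1 N), for 0.2 s.
2. the cap, turned with its opening to the spout, has dropped home into the collar (horizontal distance between shaker and holder below 0.006 m and z of shaker in the frame of holder below 0.0075 m and angle between shaker's own z axis and vertical below 0.06 rad and z of cap in the frame of shaker below 0.0748 m and x of opening in the frame of shaker above 0.009 m and angle between the z axis of cap and the z axis of shaker, either way round below 0.06 rad), for 0.2 s.
At the end, for the whole second after the job is handed in: shaker upright in the socket (axes within 6 mm, under 3.5 mm off its floor, tilt under 0.06 rad); cap dropped home (origin under 74.8 mm above the shaker's underside, level within 0.06 rad), its opening over 9 mm off the shaker's axis toward the spout; all at rest (all of step 2 and linear speed of each of cap, shaker below 0.02 m/s); the robot touches nothing.
It fails at once if the cap is lifted off the shaker (over 6 mm above where it first rests) (z of cap in the frame of shaker above 0.084 m or distance between cap and shaker above 0.1 m).
It fails at once if the shaker is tipped by more than 0.5 rad (angle between shaker's own z axis and vertical above 0.5 rad).
It fails at once if the lemon or a garlic bulb is moved by more than 25 mm (distance of any of lemon, garlic_1, garlic_2 from where it was at the start of the episode above 0.025 m).
It also fails if it takes over 72 s, if anything falls off the work surface, if the arm or the gripper's body presses on something with over 40 N, if the wrist force passes 120 N, or if a joint passes its speed limit or range.

## Working session

There is one attempt and no reset: what is moved stays moved. The work goes in short steps, Python scripts to look and compute and a tool call to move; the robot and the scene stay as the last step left them, time stands still between calls to the robot, and variables do not carry over. Pictures are saved under pics/ and viewed, and the job is handed in when it is done.

Besides the shell and the picture viewer there is one more tool, called after "Request:" as name(argument=value, ...) on one line, values as JSON. send_rows: Moves the arm, as the interface text tells. Scaled input: -1 to 1 covers 0.04 m each way for a shift and 0.08 rad each way for a turn. Its arguments: {"type":"object","properties":{"series":{"type":"array"},"force":{"type":"number"}},"required":["series"]}

```bash
mkdir -p pics; ls
python3 - <<'E'
from cell import *
import cv2
s=observe();print({k:s[k] for k in s})
for n in("scene","top","wrist"):
    im=capture(n);cv2.imwrite(f"pics/{n}0.png",im);c=calibration(n);print(n,c)
    if n!="wrist":
        for l in("holder","shaker","spout","cap","knob","opening","lemon","garlic_1"):
            print(n,l,[( [round(float(v),4) for v in d["centre"]],round(d["confidence"],2)) for d in look_for(n,l)][:3])
print(observe()["time_s"])
E
```

```text
pics
{'time_s': 0.0, 'qpos': array([ 1.18408655,  0.4694719 , -0.04858729,  1.53370215,  0.0240973 ,
        1.14103473, -0.08228598]), 'qvel': array([ 0.00101946, -0.00153544, -0.00012284, -0.00044965, -0.00037059,
       -0.00046186, -0.00018685]), 'effort': array([-6.04804995e-05, -5.10309470e+01, -4.62724711e-02, -2.37711900e+01,
        1.08114711e-02,  7.48906285e-03, -5.02900761e-06]), 'ee_pos': array([ 0.23619586, -0.6316853 ,  0.2302374 ]), 'tcp_rot': array([-3.08948829e+00, -5.58758493e-01,  6.86613167e-04]), 'ft_force': array([-0.0854657 ,  0.36024859, -0.01006274]), 'torque': array([-0.0283774 ,  0.04804367, -0.00900614]), 'opening': 0.08557620963416539}
scene {'vfov': 55.4748681053706, 'cx': 323.26644953341776, 'cy': 199.1130705527842, 'D': array([-0.09164356,  0.        ,  0.        ,  0.        ,  0.        ]), 'R': array([[ 0.58451744, -0.81133723, -0.0084419 ],
       [-0.62204994, -0.44141913, -0.64668619],
       [ 0.52095416,  0.38325064, -0.76270945]]), 't': array([-0.31116483,  0.44492984,  0.60229805])}
scene holder [([0.5133, -0.0604, 0.0338], 0.88), ([0.52, 0
[... 817 characters left out ...]
t [([0.5088, 0.0929, 0.0813], 0.67)]
top cap [([0.5257, 0.0892, 0.0994], 0.79)]
top knob [([0.5297, 0.0905, 0.0945], 0.93)]
top opening [([0.528, 0.0929, 0.0978], 0.96)]
top lemon [([0.6452, 0.0349, 0.0633], 0.68)]
top garlic_1 [([0.6489, 0.1861, 0.0495], 0.93), ([0.6592, -0.106, 0.0501], 0.87)]
wrist {'vfov': 63.27587245103706, 'cx': 324.5567112452368, 'cy': 202.51067000106463, 'D': array([0.00912251, 0.        , 0.        , 0.        , 0.        ]), 'R': array([[ 3.50715936e-01, -9.36481872e-01,  1.89999061e-04],
       [-8.84899239e-01, -3.31331629e-01,  3.27372401e-01],
       [-3.06515366e-01, -1.14982848e-01, -9.44895378e-01]]), 't': array([-0.67454187, -0.04259496,  0.37989571])}
0.95
```

View pics/scene0.png

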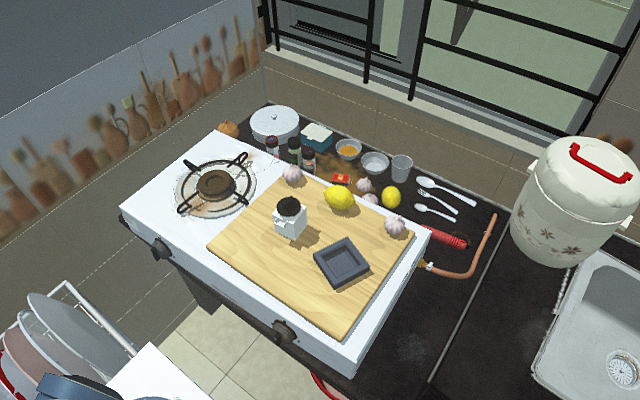

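View pics/top0.png

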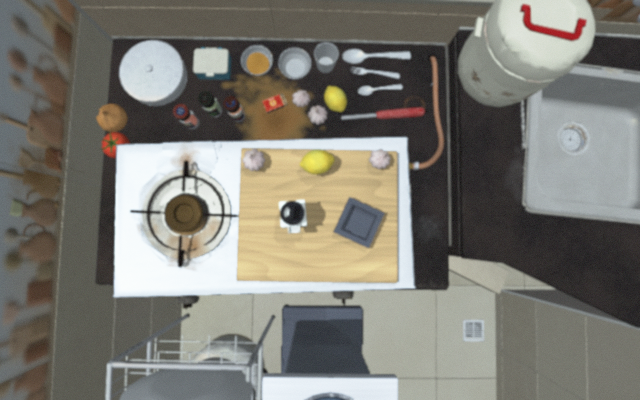

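Run:
```python
import cv2
im=cv2.imread("pics/top0.png")[130:290,180:420]
cv2.imwrite("pics/topz.png",cv2.resize(im,None,fx=3.3,fy=3.3,interpolation=2))
im=cv2.imread("pics/scene0.png")[130:290,180:420]
cv2.imwrite("pics/scenez.png",cv2.resize(im,None,fx=3.3,fy=3.3,interpolation=2))
```

```text
(no output)
```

View pics/topz.png

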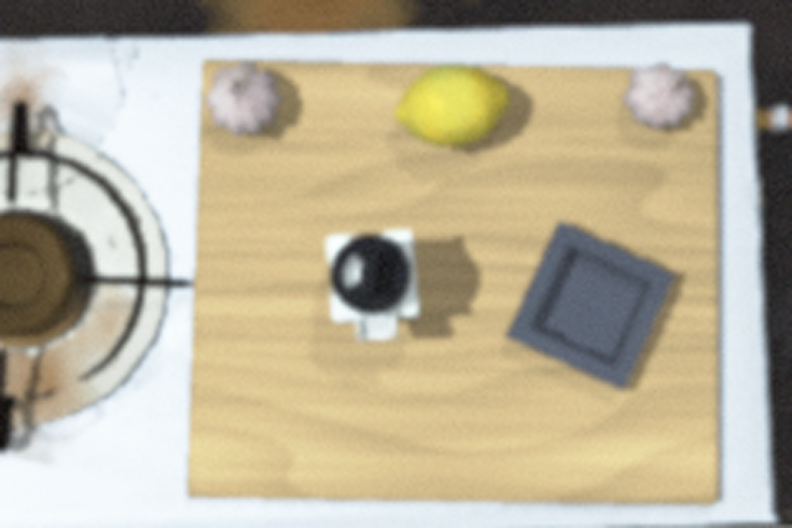

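View pics/scenez.png

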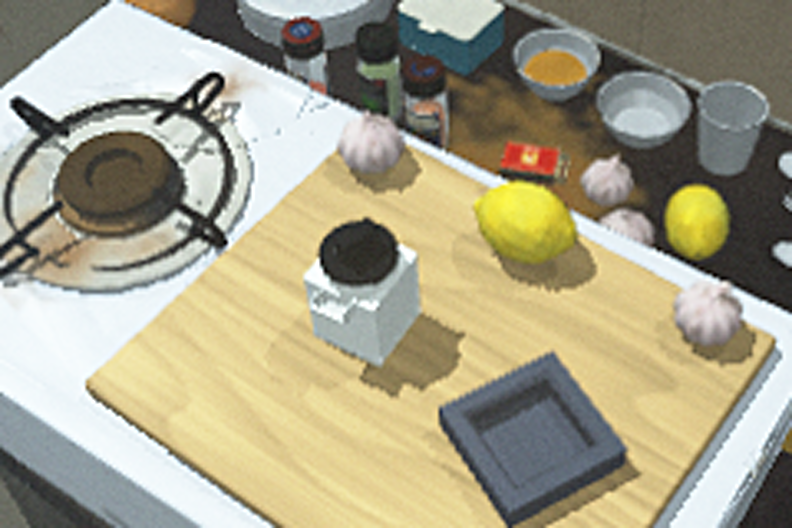

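```bash
cat > h.py <<'E'
from cell import *
import cell, numpy as np, cv2
from scipy.spatial.transform import Rotation as Ro
def K(c,h=400):
    f=h/2/np.tan(np.radians(c["vfov"])/2);return np.array([[f,0,c["cx"]],[0,f,c["cy"]],[0,0,1]])
def proj(c,X):
    return cv2.projectPoints(np.atleast_2d(np.float64(X)),cv2.Rodrigues(c["R"])[0],c["t"],K(c),c["D"])[0][:,0]
def unproj(c,uv,z):
    n=cv2.undistortPoints(np.float64(uv).reshape(-1,1,2),K(c),c["D"])[:,0]
    d=np.c_[n,np.ones(len(n))]@c["R"];o=-c["R"].T@c["t"]
    return o+d*((z-o[2])/d[:,2])[:,None]
def tool(s):
    return Ro.from_rotvec(s["tcp_rot"]).as_matrix(),s["ee_pos"]
def st():
    s=observe();R,p=tool(s)
    print("t",round(s["time_s"],2),"p",p.round(4),"F",s["ft_force"].round(2),"T",s["torque"].round(3),"op",round(s["opening"],4),"tooly ang",np.degrees(np.arctan2(R[1,1],R[0,1])).round(2),"tilt",np.degrees(np.arccos(-R[2,2])).round(2),"q7",s["qpos"][6].round(3))
    return s
def plan(s,target,yaw=None,n=1):
    """translation in tool axes (m/0.04 units) for target TCP, yaw=deg of tool y; also rot"""
    R,p=tool(s)
    v=R.T@(np.array(target)-p)
    out=[v/0.04]
    if yaw is not None:
        y=np.array([np.cos(np.radians(yaw)),np.sin(np.radians(yaw)),0]);z=np.array([0,0,-1.]);
        Rt=np.c_[np.cross(y,z),y,z]
        out.append(Ro.from_matrix(R.T@Rt).as_rotvec()/0.08)
    print([o.round(3) for o in out]);return out
E
python3 - <<'E'
from h import *
print([k for k in dir(cell) if k[0]!='_']); print(getattr(cell,'hold_point_z',None))
s=st();R,p=tool(s);print(R.round(3))
c=calibration("wrist");o=-c["R"].T@c["t"];print("cam in tool",R.T@(o-p),"cam axes in tool\n",(c["R"]@R).round(3))
plan(s,[0.42,0.09,0.25])
# holder corners from top img crop
t=calibration("top")
uv=np.array([[560,223],[684,275],[628,390],[507,335]])/3.3+[180,130]
X=unproj(t,uv,0.038);print(X.round(4),X.mean(0).round(4))
for i in range(4):
    d=X[(i+1)%4]-X[i];print(np.hypot(*d[:2]).round(4),np.degrees(np.arctan2(d[1],d[0])).round(1))
E
```

```text
['IKError', 'calibration', 'capture', 'finish_job', 'hold_point_z', 'look_for', 'observe']
0.0187
t 0.95 p [ 0.2364 -0.6322  0.2314] F [-0.06 -0.3  -0.6 ] T [-0.042  0.005  0.03 ] op 0.0852 tooly ang -69.5 tilt 0.0 q7 -0.082
[[ 0.937  0.35   0.   ]
 [ 0.35  -0.937 -0.   ]
 [ 0.     0.    -1.   ]]
cam in tool [ 0.0844482  -0.00055355 -0.14167111] cam axes in tool
 [[ 0.001  1.    -0.   ]
 [-0.945  0.    -0.327]
 [-0.327  0.     0.945]]
[array([ 10.622, -15.305,  -0.467])]
[[ 0.569  -0.0381  0.038 ]
 [ 0.5338 -0.1261  0.038 ]
 [ 0.4527 -0.0869  0.038 ]
 [ 0.4896 -0.0018  0.038 ]] [ 0.5113 -0.0632  0.038 ]
0.0948 -111.8
0.0901 154.2
0.0928 66.6
0.0873 -24.6
```

Request:
send_rows(series=[{"translation": [0.8, -0.88, -0.05], "rot": [0, 0, 0], "grip": -1}, {"translation": [0.8, -0.88, -0.05], "rot": [0, 0, 0], "grip": -1}, {"translation": [0.8, -0.88, -0.05], "rot": [0, 0, 0], "grip": -1}, {"translation": [0.8, -0.88, -0.05], "rot": [0, 0, 0], "grip": -1}, {"translation": [0.8, -0.88, -0.05], "rot": [0, 0, 0], "grip": -1}, {"translation": [0.8, -0.88, -0.05], "rot": [0, 0, 0], "grip": -1}, {"translation": [0.8, -0.88, -0.05], "rot": [0, 0, 0], "grip": -1}, {"translation": [0.8, -0.88, -0.05], "rot": [0, 0, 0], "grip": -1}, {"translation": [0.8, -0.88, -0.05], "rot": [0, 0, 0], "grip": -1}, {"translation": [0.8, -0.88, -0.05], "rot": [0, 0, 0], "grip": -1}, {"translation": [0.8, -0.88, -0.05], "rot": [0, 0, 0], "grip": -1}, {"translation": [0.8, -0.88, -0.05], "rot": [0, 0, 0], "grip": -1}, {"translation": [0.8, -0.88, -0.05], "rot": [0, 0, 0], "grip": -1}, {"translation": [0.8, -0.88, -0.05], "rot": [0, 0, 0], "grip": -1}, {"translation": [0.8, -0.88, -0.05], "rot": [0, 0, 0.9], "grip": -1}, {"translation": [0, 0, 0], "rot": [0, 0, 0.9], "grip": -1}, {"translation": [0, 0, 0], "rot": [0, 0, 0.9], "grip": -1}, {"translation": [0, 0, 0], "rot": [0, 0, 0.9], "grip": -1}, {"translation": [0, 0, 0], "rot": [0, 0, 0.9], "grip": -1}, {"translation": [0, 0, 0], "rot": [0, 0, 0], "grip": -1}])

```text
time_s: 3.45
ee_pos: [0.5011, 0.0304, 0.2615]
tcp_rot: [3.141, -0.002, 0.001]
ft_force: [-1.1, 0.1, 0.6]
opening: 0.0853
```

Run:
```python
from h import *
s=st();print(s["qpos"].round(3))
im=capture("wrist");cv2.imwrite("pics/w1.png",im)
c=calibration("wrist");np.save("w1c.npy",c,allow_pickle=True)
for l in("holder","shaker","spout","cap","knob","opening"):
    print(l,[( [round(float(v),4) for v in d["centre"]],round(d["confidence"],2)) for d in look_for("wrist",l)][:3])
```

```text
t 3.45 p [0.5011 0.0304 0.2615] F [-1.13  0.07  0.56] T [ 0.037  0.033 -0.034] op 0.0853 tooly ang -90.08 tilt 0.02 q7 -1.813
[ 0.267  0.191 -0.471  1.876  0.097  1.097 -1.813]
holder [([0.5128, -0.0593, 0.04], 0.71)]
shaker [([0.536, 0.0796, 0.0848], 0.88), ([0.5281, 0.0866, 0.099], 0.48), ([0.6518, -0.1022, 0.0466], 0.41)]
spout [([0.5346, 0.0804, 0.0826], 0.96)]
cap [([0.5337, 0.086, 0.098], 0.75)]
knob [([0.5273, 0.0868, 0.0971], 0.79)]
opening [([0.5284, 0.0846, 0.0957], 0.84), ([0.5351, 0.078, 0.0826], 0.59)]
```

View pics/w1.png

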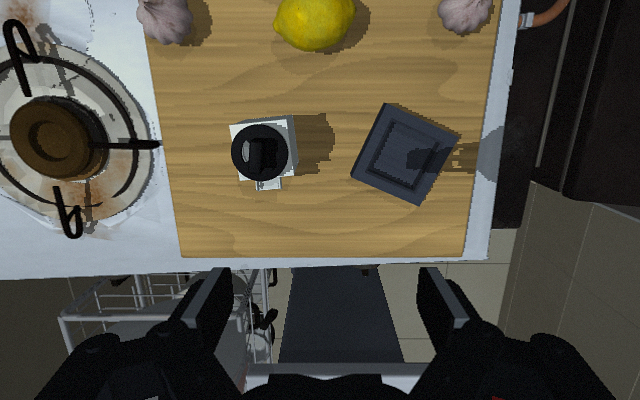

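Run:
```python
import cv2,numpy as np
im=cv2.imread("pics/w1.png")
a=cv2.resize(im[105:200,215:310],None,fx=6,fy=6,interpolation=2); a=np.clip(255*(a/255.)**0.6,0,255).astype('uint8');cv2.imwrite("pics/w1s.png",a)
a=cv2.resize(im[95:215,340:470],None,fx=5,fy=5,interpolation=2);a=np.clip(255*(a/255.)**0.6,0,255).astype('uint8'); cv2.imwrite("pics/w1h.png",a)
```

```text
(no output)
```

View pics/w1s.png

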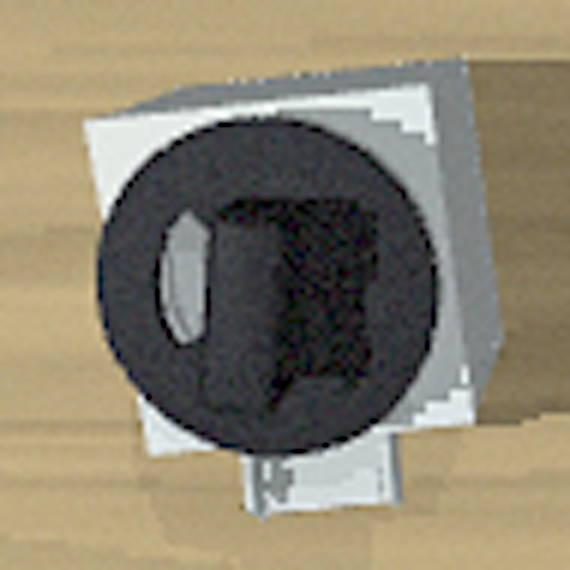

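View pics/w1h.png

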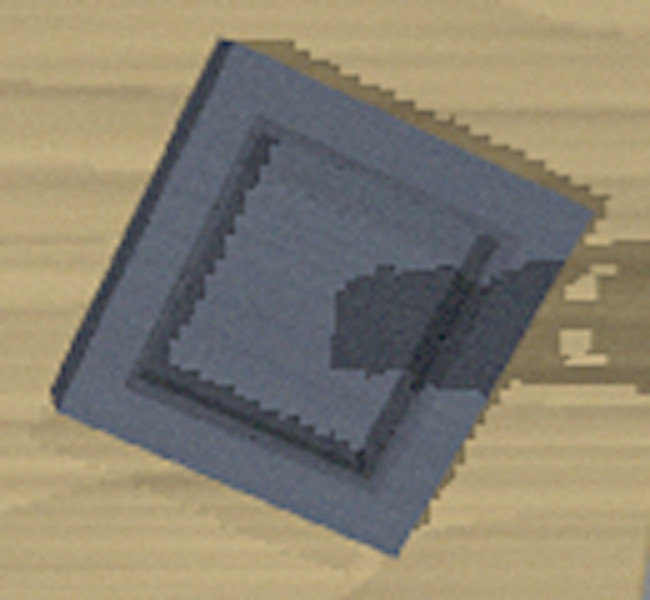

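Run:
```python
from h import *
c=np.load("w1c.npy",allow_pickle=True).item()
def quad(P,z):
    X=unproj(c,P,z);print("ctr",X.mean(0).round(4))
    for i in range(4):
        d=X[(i+1)%4]-X[i];print("  ",np.hypot(*d[:2]).round(4),np.degrees(np.arctan2(d[1],d[0])).round(1))
quad(np.array([[85,120],[430,88],[475,425],[150,455]])/6+[215,105],0.082)
print("holder outer");quad(np.array([[225,40],[602,212],[398,556],[55,405]])/5+[340,95],0.038)
print("socket mouth");quad(np.array([[257,118],[512,243],[372,487],[127,383]])/5+[340,95],0.038)
X=unproj(c,np.array([[268,118],[268,455],[98,285],[437,285]])/6+[215,105],0.016+0.0815);print("cap",X.round(4),X.mean(0))
X=unproj(c,np.array([[190,210],[185,340],[160,275]])/6+[215,105],0.016+0.0775);print("opening",X.round(4))
X=unproj(c,np.array([[218,215],[203,405],[275,410],[285,225]])/6+[215,105],0.1175);print("knob",X.round(4),X.mean(0))
# overlay check via top camera projection
```

```text
ctr [0.5281 0.0923 0.082 ]
   0.0559 -84.8
   0.0558 -174.4
   0.0558 95.4
   0.056 5.8
holder outer
ctr [ 0.5133 -0.0592  0.038 ]
   0.0935 -113.1
   0.0894 155.2
   0.0908 65.8
   0.0877 -23.1
socket mouth
ctr [ 0.5131 -0.0586  0.038 ]
   0.0648 -114.8
   0.0628 155.4
   0.0638 66.8
   0.0647 -23.6
cap [[0.5553 0.0905 0.0975]
 [0.5019 0.094  0.0975]
 [0.5296 0.1189 0.0975]
 [0.5296 0.0656 0.0975]] [0.52910023 0.09223876 0.0975    ]
opening [[0.5407 0.1045 0.0935]
 [0.52   0.1069 0.0935]
 [0.5305 0.1101 0.0935]]
knob [[0.5435 0.0948 0.1175]
 [0.5151 0.0991 0.1175]
 [0.5144 0.0884 0.1175]
 [0.542  0.0851 0.1175]] [0.52875331 0.09183751 0.1175    ]
```

Request:
send_rows(series=[{"translation": [0.34, -0.77, 0.9], "rot": [0, 0, 0], "grip": -1}, {"translation": [0.34, -0.77, 0.9], "rot": [0, 0, 0], "grip": -1}, {"translation": [0, 0, 0.5], "rot": [0, 0, -0.61], "grip": -1}, {"translation": [0, 0, 0.4], "rot": [0, 0, -0.61], "grip": -1}, {"translation": [0, 0, 0], "rot": [0, 0, 0], "grip": -1}])

```text
time_s: 4.42
ee_pos: [0.5278, 0.0912, 0.1524]
tcp_rot: [3.138, 0.149, -0.003]
ft_force: [0.4, 0.2, -0.2]
opening: 0.0854
```

Run:
```python
from h import *
s=st();plan(s,[0.528,0.092,0.05],-84.5)
im=capture("wrist");cv2.imwrite("pics/w2.png",im)
c=calibration("wrist");np.save("w2c.npy",c,allow_pickle=True)
```

```text
t 4.42 p [0.5278 0.0912 0.1524] F [ 0.36  0.15 -0.2 ] T [ 0.016 -0.012  0.021] op 0.0854 tooly ang -84.57 tilt 0.13 q7 -1.936
[array([ 0.012, -0.02 ,  2.559]), array([ 0.004,  0.027, -0.016])]
```

View pics/w2.png

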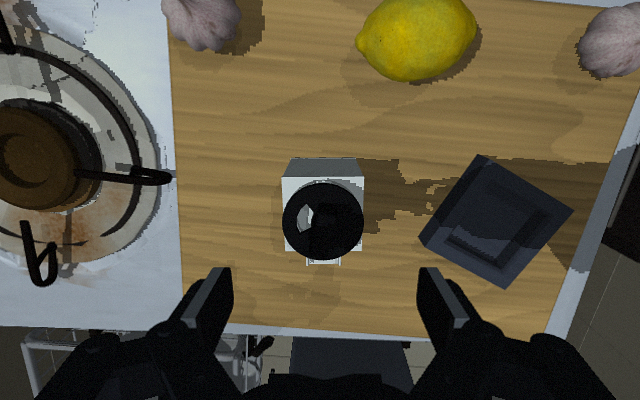

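Request:
send_rows(series=[{"translation": [0, -0.02, 0.85], "rot": [0, 0, 0], "grip": -1}, {"translation": [0, 0, 0.85], "rot": [0, 0, 0], "grip": -1}, {"translation": [0, 0, 0.6], "rot": [0, 0, 0], "grip": -1}, {"translation": [0, 0, 0.26], "rot": [0, 0, 0], "grip": -1}, {"translation": [0, 0, 0], "rot": [0, 0, 0], "grip": -1}])

```text
time_s: 5.1
ee_pos: [0.5288, 0.0926, 0.0514]
tcp_rot: [3.138, 0.149, 0.001]
ft_force: [-0.0, 0.4, 0.6]
opening: 0.0854
```

Run:
```python
from h import *
s=st()
c=np.load("w2c.npy",allow_pickle=True).item()
im=cv2.imread("pics/w2.png")
a=cv2.resize(im[140:300,405:585],None,fx=4,fy=4,interpolation=2);a=np.clip(255*(a/255.)**0.6,0,255).astype('uint8'); cv2.imwrite("pics/w2h.png",a)
im=capture("wrist");cv2.imwrite("pics/w3.png",im)
```

```text
t 5.1 p [0.5288 0.0926 0.0514] F [-0.01  0.45  0.58] T [-0.034 -0.01   0.048] op 0.0854 tooly ang -84.56 tilt 0.04 q7 -2.031
```

View pics/w2h.png

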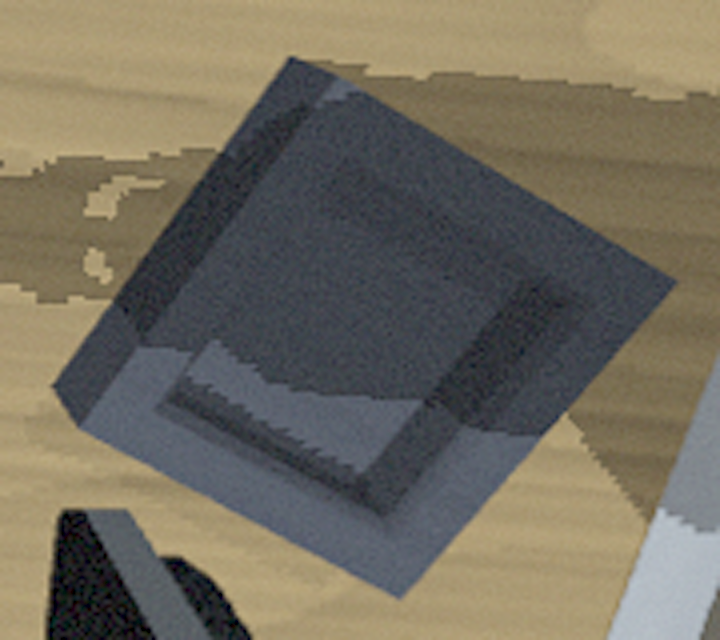

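View pics/w3.png

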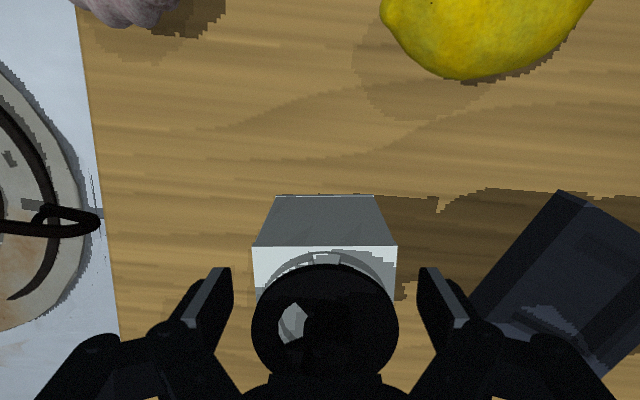

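Request:
send_rows(series=[{"translation": [0, 0, 0], "rot": [0, 0, 0], "grip": 0.2}, {"translation": [0, 0, 0], "rot": [0, 0, 0], "grip": 0.6}, {"translation": [0, 0, 0], "rot": [0, 0, 0], "grip": 1}, {"translation": [0, 0, 0], "rot": [0, 0, 0], "grip": 1}, {"translation": [0, 0, 0], "rot": [0, 0, 0], "grip": 1}], force=50)

```text
time_s: 5.78
ee_pos: [0.5293, 0.0927, 0.0521]
tcp_rot: [3.138, 0.15, 0.003]
ft_force: [-0.8, -1.0, 6.7]
opening: 0.0554
```

Run:
```python
from h import *
s=st()
c=np.load("w2c.npy",allow_pickle=True).item()
X=unproj(c,np.array([[340,83],[676,283],[402,598],[82,428]])/4+[405,140],0.038);print(X.round(4),X.mean(0))
for i in range(4):
        d=X[(i+1)%4]-X[i];print("  ",np.hypot(*d[:2]).round(4),np.degrees(np.arctan2(d[1],d[0])).round(1))
im=capture("wrist");cv2.imwrite("pics/w4.png",im)
```

```text
t 5.78 p [0.5293 0.0927 0.0521] F [-0.78 -0.97  6.73] T [-0.149  0.158  0.044] op 0.0554 tooly ang -84.54 tilt 0.12 q7 -2.031
[[ 0.5714 -0.0371  0.038 ]
 [ 0.5362 -0.1182  0.038 ]
 [ 0.4551 -0.0824  0.038 ]
 [ 0.4909 -0.0008  0.038 ]] [ 0.51341763 -0.05962726  0.038     ]
   0.0884 -113.5
   0.0887 156.2
   0.0891 66.3
   0.0883 -24.2
```

View pics/w4.png

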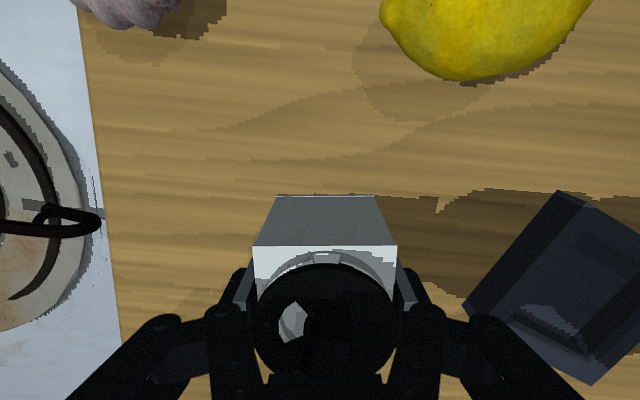

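Run:
```python
from h import *
s=observe();R,p=tool(s)
c=calibration("wrist")
X=unproj(c,[[253,246],[397,245.5]],0.082);print(X,((X-p)@R).round(4))
```

```text
[[0.55437412 0.12308975 0.082     ]
 [0.55983176 0.06835323 0.082     ]] [[ 0.028  -0.0279 -0.0299]
 [ 0.0282  0.0271 -0.0299]]
```

Request:
send_rows(series=[{"translation": [0, 0, -0.4], "rot": [0, 0, 0], "grip": 1}, {"translation": [0, 0, -0.5], "rot": [0, 0, 0], "grip": 1}, {"translation": [0, 0, -0.4], "rot": [0, 0, 0], "grip": 1}, {"translation": [0, 0, 0], "rot": [0, 0, 0], "grip": 1}])

```text
time_s: 6.32
ee_pos: [0.5291, 0.0929, 0.1042]
tcp_rot: [-3.138, -0.15, -0.004]
ft_force: [0.3, -0.3, -3.7]
opening: 0.0551
```

Run:
```python
from h import *
s=st();plan(s,[0.5133,-0.0594,0.105],-113.9)
im=capture("wrist");cv2.imwrite("pics/w5.png",im)
```

```text
t 6.33 p [0.5291 0.0929 0.1042] F [ 0.26 -0.25 -3.69] T [-0.013  0.02   0.027] op 0.0551 tooly ang -84.54 tilt 0.16 q7 -1.983
[array([-0.756,  3.754, -0.022]), array([-0.01 , -0.033,  6.405])]
```

View pics/w5.png

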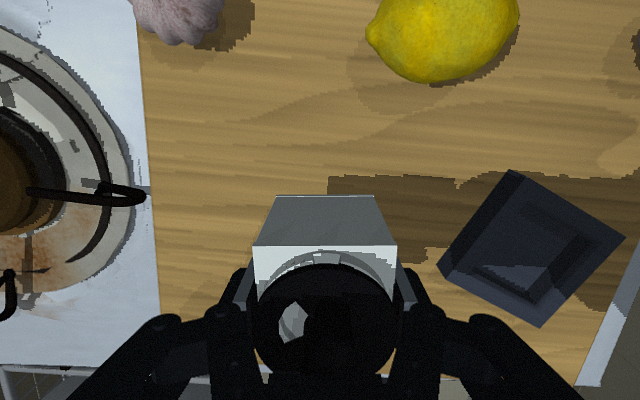

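Request:
send_rows(series=[{"translation": [-0.1, 0.4, 0], "rot": [0, 0, 0], "grip": 1}, {"translation": [-0.12, 0.65, 0], "rot": [0, 0, 0], "grip": 1}, {"translation": [-0.12, 0.65, 0], "rot": [0, 0, 0], "grip": 1}, {"translation": [-0.12, 0.65, 0], "rot": [0, 0, 0], "grip": 1}, {"translation": [-0.12, 0.65, 0], "rot": [0, 0, 0], "grip": 1}, {"translation": [-0.12, 0.5, 0], "rot": [0, 0, 0], "grip": 1}, {"translation": [-0.06, 0.25, 0], "rot": [0, 0, 0.4], "grip": 1}, {"translation": [0, 0, 0], "rot": [0, 0, 0.8], "grip": 1}, {"translation": [0, 0, 0], "rot": [0, 0, 0.9], "grip": 1}, {"translation": [0, 0, 0], "rot": [0, 0, 0.9], "grip": 1}, {"translation": [0, 0, 0], "rot": [0, 0, 0.9], "grip": 1}, {"translation": [0, 0, 0], "rot": [0, 0, 0.9], "grip": 1}, {"translation": [0, 0, 0], "rot": [0, 0, 0.8], "grip": 1}, {"translation": [0, 0, 0], "rot": [0, 0, 0.5], "grip": 1}, {"translation": [0, 0, 0], "rot": [0, 0, 0.3], "grip": 1}, {"translation": [0, 0, 0], "rot": [0, 0, 0], "grip": 1}])

```text
time_s: 8.38
ee_pos: [0.5123, -0.0594, 0.1028]
tcp_rot: [3.074, -0.649, -0.0]
ft_force: [-0.1, 0.4, -4.7]
opening: 0.0553
```

Run:
```python
from h import *
s=st();plan(s,[0.5133,-0.0594,0.056],-113.9)
c=calibration("wrist")
im=capture("wrist");cv2.imwrite("pics/w6.png",im)
np.save("w6c.npy",c,allow_pickle=True)
im=capture("top");cv2.imwrite("pics/t6.png",cv2.resize(im[150:270,280:440],None,fx=4,fy=4,interpolation=2))
```

```text
t 8.38 p [ 0.5123 -0.0594  0.1028] F [-0.07  0.37 -4.71] T [-0.017 -0.001  0.055] op 0.0553 tooly ang -113.86 tilt 0.01 q7 -2.125
[array([ 0.022, -0.01 ,  1.171]), array([0.001, 0.002, 0.009])]
```

View pics/w6.png

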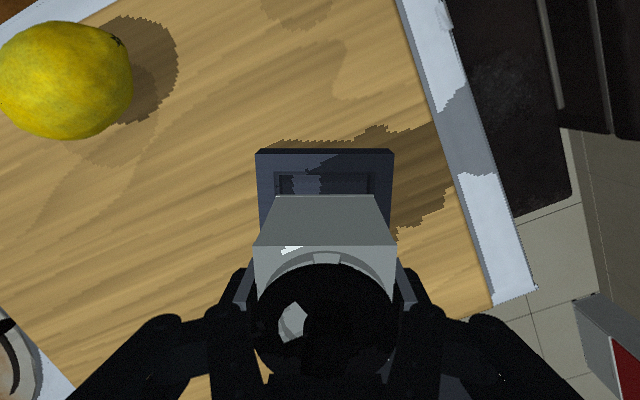

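Run:
```python
from h import *
im=cv2.imread("pics/w6.png");a=cv2.resize(im[140:260,240:410],None,fx=4.5,fy=4.5,interpolation=2);cv2.imwrite("pics/w6z.png",np.clip(255*(a/255.)**0.6,0,255).astype('uint8'))
s=observe();R,p=tool(s);c=np.load("w6c.npy",allow_pickle=True).item()
for v in(153,154,155):
  X=unproj(c,[[257,v],[393,v]],0.038);print(v,((X-p)@R).round(4)[:, :2])
```

```text
153 [[ 0.046  -0.0435]
 [ 0.046   0.0434]]
154 [[ 0.0453 -0.0435]
 [ 0.0454  0.0435]]
155 [[ 0.0447 -0.0436]
 [ 0.0447  0.0435]]
```

View pics/w6z.png

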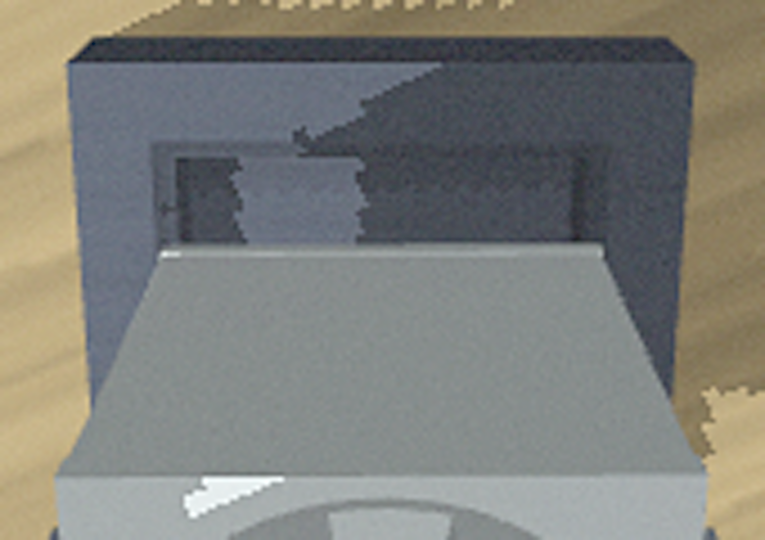

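Request:
send_rows(series=[{"translation": [0.02, 0, 0.3], "rot": [0, 0, 0], "grip": 1}, {"translation": [0, 0, 0.3], "rot": [0, 0, 0], "grip": 1}, {"translation": [0, 0, 0.2], "rot": [0, 0, 0], "grip": 1}, {"translation": [0, 0, 0.15], "rot": [0, 0, 0], "grip": 1}, {"translation": [0, 0, 0.15], "rot": [0, 0, 0], "grip": 1}, {"translation": [0, 0, 0], "rot": [0, 0, 0], "grip": 1}])

```text
time_s: 9.22
ee_pos: [0.5129, -0.0598, 0.0585]
tcp_rot: [3.074, -0.649, -0.001]
ft_force: [-0.6, 0.3, -5.2]
opening: 0.0554
```

Run:
```python
from h import *
s=st()
im=capture("wrist");cv2.imwrite("pics/w7.png",im)
```

```text
t 9.22 p [ 0.5129 -0.0598  0.0585] F [-0.57  0.33 -5.23] T [-0.021  0.008  0.006] op 0.0554 tooly ang -113.86 tilt 0.05 q7 -2.159
```

View pics/w7.png

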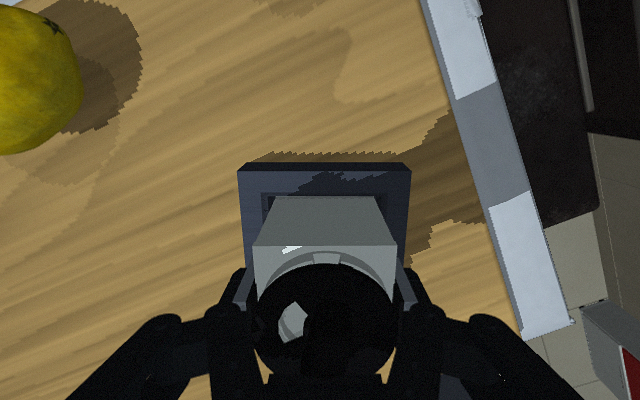

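Request:
send_rows(series=[{"translation": [0, 0, 0.04], "rot": [0, 0, 0], "grip": 1}, {"translation": [0, 0, 0.03], "rot": [0, 0, 0], "grip": 1}, {"translation": [0, 0, 0.02], "rot": [0, 0, 0], "grip": 1}, {"translation": [0, 0, 0], "rot": [0, 0, 0], "grip": 1}])

```text
time_s: 9.78
ee_pos: [0.5133, -0.0598, 0.0561]
tcp_rot: [3.073, -0.65, 0.001]
ft_force: [-3.8, 0.4, 5.4]
opening: 0.0553
```

Run:
```python
from h import *
s=st()
```

```text
t 9.78 p [ 0.5133 -0.0598  0.0561] F [-3.81  0.38  5.42] T [-0.048  0.627  0.002] op 0.0553 tooly ang -113.87 tilt 0.03 q7 -2.161
```

Request:
send_rows(series=[{"translation": [0, 0, 0], "rot": [0, 0, 0], "grip": -0.2}, {"translation": [0, 0, 0], "rot": [0, 0, 0], "grip": -1}, {"translation": [0, 0, 0], "rot": [0, 0, 0], "grip": -1}, {"translation": [0, 0, 0], "rot": [0, 0, 0], "grip": -1}, {"translation": [0, 0, -0.7], "rot": [0, 0, 0], "grip": -1}, {"translation": [0, 0, -0.8], "rot": [0, 0, 0], "grip": -1}, {"translation": [0, 0, -0.8], "rot": [0, 0, 0], "grip": -1}, {"translation": [0, 0, 0], "rot": [0, 0, 0], "grip": -1}])

```text
time_s: 10.78
ee_pos: [0.5151, -0.0598, 0.1497]
tcp_rot: [-3.073, 0.65, -0.009]
ft_force: [0.2, -0.2, -0.4]
opening: 0.0855
```

Run:
```python
from h import *
s=st();print(s["qpos"].round(2))
im=capture("wrist");c=calibration("wrist");np.save("w8c.npy",c,allow_pickle=True)
a=cv2.resize(im[110:340,210:440],None,fx=2.6,fy=2.6,interpolation=2);cv2.imwrite("pics/w8.png",np.clip(255*(a/255.)**0.5,0,255).astype('uint8'))
```

```text
t 10.78 p [ 0.5151 -0.0598  0.1497] F [ 0.19 -0.18 -0.38] T [0.    0.051 0.009] op 0.0855 tooly ang -113.88 tilt 0.33 q7 -2.095
[ 0.32  0.33 -0.35  1.98  0.15  0.85 -2.1 ]
```

View pics/w8.png

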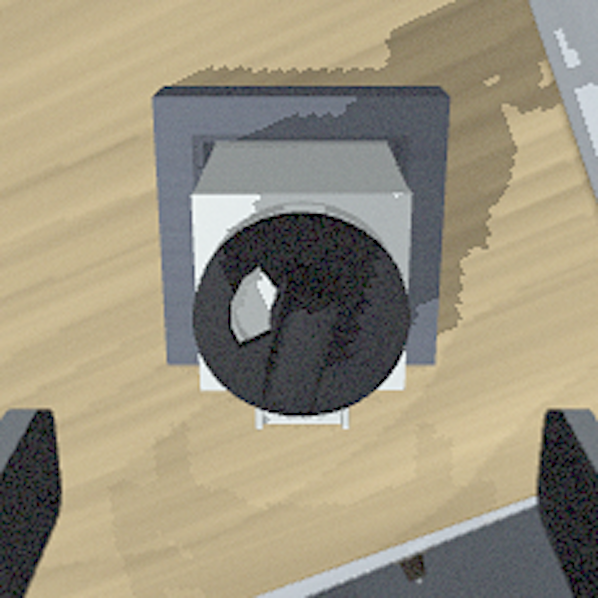

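Run:
```python
from h import *
s=observe();R,p=tool(s);c=np.load("w8c.npy",allow_pickle=True).item()
U=lambda P,z:unproj(c,np.array(P)/2.6+[210,110],z)
X=U([[301,210],[301,415],[193,312],[410,312]],0.1015);print("cap",X.round(4),X.mean(0).round(4),np.ptp(X,0))
X=U([[190,194],[412,193],[406,390],[200,390]],0.086);print("shaker",X.mean(0).round(4))
for i in range(4):
        d=X[(i+1)%4]-X[i];print("  ",np.hypot(*d[:2]).round(4),np.degrees(np.arctan2(d[1],d[0])).round(1))
print("hand ctr",X.mean(0)-p)
k=[[281,315],[266,408]];X=U(k,0.1215);d=X[1]-X[0];print("knob edge",X,np.degrees(np.arctan2(d[1],d[0])))
k=[[333,322],[318,410]];X=U(k,0.1215);d=X[1]-X[0];print("knob edge",X,np.degrees(np.arctan2(d[1],d[0])))
X=U([[262,268],[238,345],[230,300],[278,290],[272,332]],0.1015);print("op",X.mean(0))
for n in("top","scene","wrist"):
    if n!="wrist":capture(n)
    for l in("opening","knob","cap"):
        print(n,l,[( [round(float(v),4) for v in d["centre"]],round(d["confidence"],2)) for d in look_for(n,l)][:2])
```

```text
cap [[ 0.5378 -0.0709  0.1015]
 [ 0.488  -0.049   0.1015]
 [ 0.5247 -0.0365  0.1015]
 [ 0.5034 -0.0847  0.1015]] [ 0.5135 -0.0603  0.1015] [0.04980096 0.04827786 0.        ]
shaker [ 0.512  -0.0599  0.086 ]
   0.0557 -113.6
   0.0556 157.0
   0.056 66.2
   0.0553 -23.4
hand ctr [-1.85081011e-03  2.36387209e-06 -6.21569983e-02]
knob edge [[ 0.52331845 -0.05971526  0.1215    ]
 [ 0.50374621 -0.04718697  0.1215    ]] 147.3764967507792
knob edge [[ 0.51720935 -0.06941807  0.1215    ]
 [ 0.49851411 -0.05775648  0.1215    ]] 148.04518735212284
op [ 0.5196615  -0.05097777  0.1015    ]
top opening []
top knob [([0.501, -0.0396, 0.1013], 0.42)]
top cap [([0.5009, -0.0415, 0.1042], 0.56), ([0.4861, -0.0379, 0.0796], 0.26)]
scene opening [([0.5055, -0.0637, 0.1015], 0.66)]
scene knob [([0.5066, -0.0634, 0.1021], 0.65)]
scene cap [([0.508, -0.0626, 0.1078], 0.64)]
wrist opening [([0.5126, -0.0659, 0.1053], 0.68)]
wrist knob []
wrist cap [([0.5151, -0.0622, 0.1002], 0.94)]
```

Request:
send_rows(series=[{"translation": [0.05, 0, 0], "rot": [0, 0, 0.7], "grip": 0.43}, {"translation": [0, 0, 0], "rot": [0, 0, 0.7], "grip": 0.43}, {"translation": [0, 0, 0], "rot": [0, 0, 0.6], "grip": 0.43}, {"translation": [0, 0, 0], "rot": [0, 0, 0], "grip": 0.43}])

```text
time_s: 11.88
ee_pos: [0.515, -0.0606, 0.1473]
tcp_rot: [3.012, -0.892, 0.0]
ft_force: [0.5, -0.2, 0.0]
opening: 0.0241
```

Run:
```python
from h import *
s=st();plan(s,[0.5125,-0.0600,0.105],-123)
im=capture("wrist")
cv2.imwrite("pics/w9.png",np.clip(255*(im/255.)**0.5,0,255).astype('uint8'))
```

```text
t 11.88 p [ 0.515  -0.0606  0.1473] F [ 0.47 -0.22  0.01] T [0.017 0.003 0.007] op 0.0241 tooly ang -123.0 tilt 0.01 q7 -2.24
[array([-0.06 ,  0.021,  1.057]), array([ 0.001, -0.001,  0.   ])]
```

View pics/w9.png

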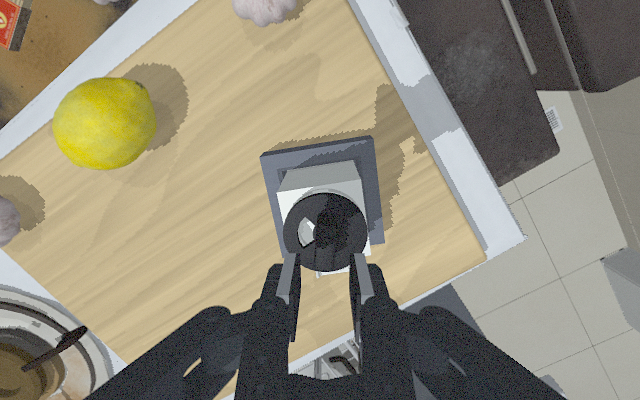

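Request:
send_rows(series=[{"translation": [-0.06, 0.02, 0.4], "rot": [0, 0, 0], "grip": 0.43}, {"translation": [0, 0, 0.4], "rot": [0, 0, 0], "grip": 0.43}, {"translation": [0, 0, 0.2], "rot": [0, 0, 0], "grip": 0.43}, {"translation": [0, 0, 0], "rot": [0, 0, 0], "grip": 0.43}])

```text
time_s: 12.42
ee_pos: [0.5119, -0.0599, 0.1062]
tcp_rot: [3.012, -0.893, -0.003]
ft_force: [0.0, -0.3, 0.0]
opening: 0.0244
```

Run:
```python
from h import *
s=st();plan(s,[0.5125,-0.0600,0.105],-123)
im=capture("wrist")
a=cv2.resize(im[200:400,200:440],None,fx=3,fy=3,interpolation=2)
cv2.imwrite("pics/w10.png",np.clip(255*(a/255.)**0.5,0,255).astype('uint8'))
```

```text
t 12.43 p [ 0.5119 -0.0599  0.1062] F [ 0.02 -0.25  0.04] T [ 0.029 -0.007  0.016] op 0.0244 tooly ang -123.02 tilt 0.12 q7 -2.267
[array([ 0.014, -0.006,  0.03 ]), array([ 0.011,  0.024, -0.005])]
```

View pics/w10.png

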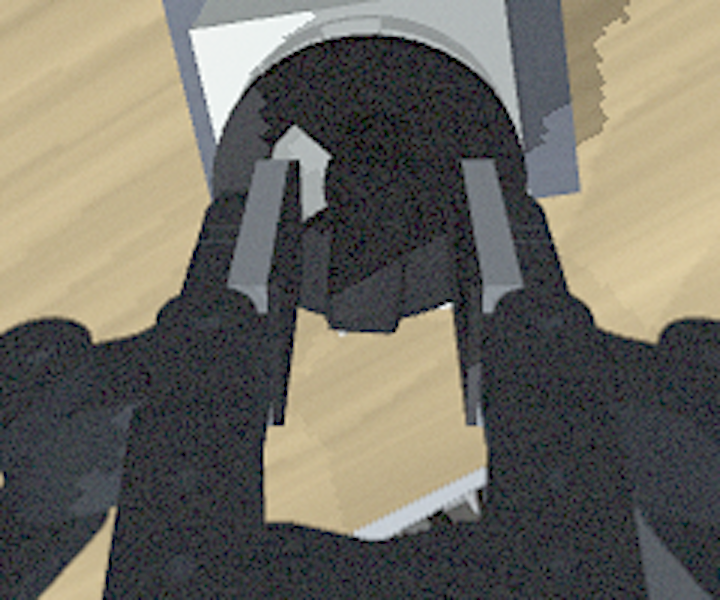

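Request:
send_rows(series=[{"translation": [0, 0, 0.02], "rot": [0, 0, 0], "grip": 0.66}, {"translation": [0, 0, 0], "rot": [0, 0, 0], "grip": 0.66}, {"translation": [0, 0, 0], "rot": [0, 0, -0.4], "grip": 0.66}, {"translation": [0, 0, 0], "rot": [0, 0, -0.7], "grip": 0.66}, {"translation": [0, 0, 0], "rot": [0, 0, -0.8], "grip": 0.66}, {"translation": [0, 0, 0], "rot": [0, 0, -0.8], "grip": 0.66}, {"translation": [0, 0, 0], "rot": [0, 0, -0.8], "grip": 0.66}, {"translation": [0, 0, 0], "rot": [0, 0, -0.5], "grip": 0.66}, {"translation": [0, 0, 0], "rot": [0, 0, 0], "grip": 0.66}])

```text
time_s: 13.6
ee_pos: [0.5127, -0.06, 0.1067]
tcp_rot: [-3.116, 0.402, -0.001]
ft_force: [0.4, 0.0, 0.1]
opening: 0.0144
```

Run:
```python
from h import *
s=st();plan(s,[0.5125,-0.0600,0.105],-24)
im=capture("wrist")
a=cv2.resize(im[200:400,200:440],None,fx=3,fy=3,interpolation=2)
cv2.imwrite("pics/w11.png",np.clip(255*(a/255.)**0.5,0,255).astype('uint8'))
```

```text
t 13.6 p [ 0.5127 -0.06    0.1067] F [0.35 0.03 0.07] T [ 0.013 -0.054 -0.074] op 0.0144 tooly ang -104.7 tilt 0.03 q7 -1.986
[array([-0.005,  0.   ,  0.042]), array([ 4.0000e-03, -6.0000e-03, -1.7607e+01])]
```

View pics/w11.png

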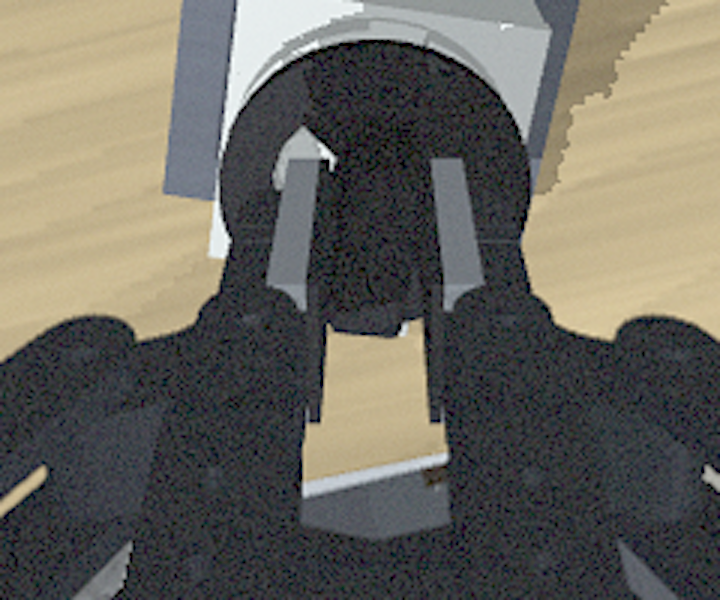

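Request:
send_rows(series=[{"translation": [0, 0, 0.03], "rot": [0, 0, -0.6], "grip": 0.66}, {"translation": [0, 0, 0], "rot": [0, 0, -0.9], "grip": 0.66}, {"translation": [0, 0, 0], "rot": [0, 0, -0.9], "grip": 0.66}, {"translation": [0, 0, 0], "rot": [0, 0, -0.9], "grip": 0.66}, {"translation": [0, 0, 0], "rot": [0, 0, -0.9], "grip": 0.66}, {"translation": [0, 0, 0], "rot": [0, 0, -0.9], "grip": 0.66}, {"translation": [0, 0, 0], "rot": [0, 0, -0.9], "grip": 0.66}, {"translation": [0, 0, 0], "rot": [0, 0, -0.9], "grip": 0.66}, {"translation": [0, 0, 0], "rot": [0, 0, -0.9], "grip": 0.66}, {"translation": [0, 0, 0], "rot": [0, 0, -0.9], "grip": 0.66}, {"translation": [0, 0, 0], "rot": [0, 0, -0.9], "grip": 0.66}, {"translation": [0, 0, 0], "rot": [0, 0, -0.9], "grip": 0.66}, {"translation": [0, 0, 0], "rot": [0, 0, -0.9], "grip": 0.66}, {"translation": [0, 0, 0], "rot": [0, 0, -0.6], "grip": 0.66}, {"translation": [0, 0, 0], "rot": [0, 0, 0], "grip": 0.66}])

```text
time_s: 15.52
ee_pos: [0.5126, -0.06, 0.1054]
tcp_rot: [2.95, 1.081, 0.0]
ft_force: [0.5, -0.3, 1.4]
opening: 0.0143
```

Run:
```python
from h import *
s=st();plan(s,[0.5125,-0.0600,0.105],-24)
im=capture("wrist")
a=cv2.resize(im[200:400,200:440],None,fx=3,fy=3,interpolation=2)
cv2.imwrite("pics/w12.png",np.clip(255*(a/255.)**0.5,0,255).astype('uint8'))
```

```text
t 15.53 p [ 0.5126 -0.06    0.1054] F [ 0.47 -0.28  1.36] T [ 0.053 -0.027 -0.034] op 0.0143 tooly ang -49.75 tilt 0.02 q7 -1.151
[array([-0.003, -0.002,  0.01 ]), array([ 3.000e-03, -2.000e-03, -5.618e+00])]
```

View pics/w12.png

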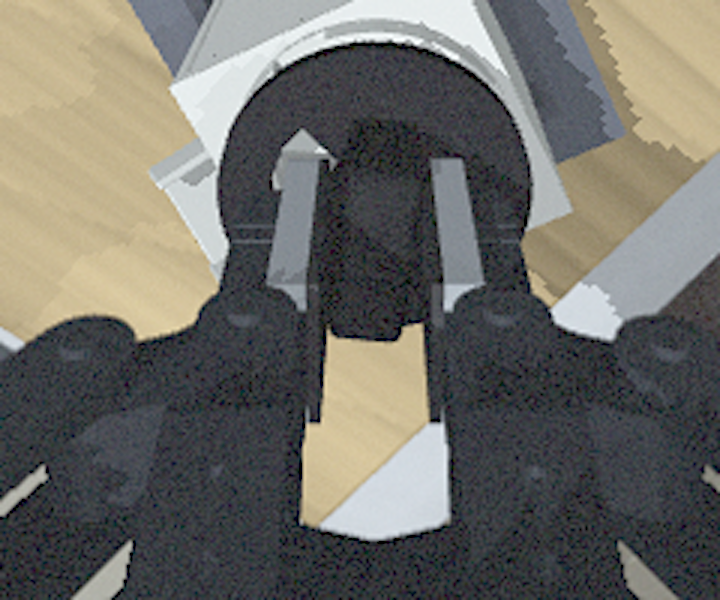

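Request:
send_rows(series=[{"translation": [0, 0, -0.03], "rot": [0, 0, -0.5], "grip": 0.66}, {"translation": [0, 0, 0], "rot": [0, 0, -0.5], "grip": 0.66}, {"translation": [0, 0, 0], "rot": [0, 0, -0.5], "grip": 0.66}, {"translation": [0, 0, 0], "rot": [0, 0, -0.5], "grip": 0.66}, {"translation": [0, 0, 0], "rot": [0, 0, -0.5], "grip": 0.66}, {"translation": [0, 0, 0], "rot": [0, 0, -0.5], "grip": 0.66}])

```text
time_s: 16.32
ee_pos: [0.5125, -0.06, 0.1065]
tcp_rot: [2.797, 1.431, -0.0]
ft_force: [0.1, 0.1, -0.1]
opening: 0.0143
```

Run:
```python
from h import *
s=st()
```

```text
t 16.32 p [ 0.5125 -0.06    0.1065] F [ 0.1   0.12 -0.05] T [-0.079  0.029 -0.002] op 0.0143 tooly ang -35.79 tilt 0.0 q7 -0.94
```

Request:
send_rows(series=[{"translation": [0, 0, 0], "rot": [0, 0, -0.5], "grip": 0.66}, {"translation": [0, 0, 0], "rot": [0, 0, -0.4], "grip": 0.66}])

```text
time_s: 16.58
ee_pos: [0.5125, -0.06, 0.1065]
tcp_rot: [2.744, 1.53, -0.0]
ft_force: [0.4, 0.6, 0.5]
opening: 0.0143
```

Run:
```python
from h import *
s=st()
im=capture("wrist")
a=cv2.resize(im[200:400,200:440],None,fx=3,fy=3,interpolation=2)
cv2.imwrite("pics/w13.png",np.clip(255*(a/255.)**0.5,0,255).astype('uint8'))
```

```text
t 16.57 p [ 0.5125 -0.06    0.1065] F [0.4  0.55 0.48] T [-0.028  0.062 -0.006] op 0.0143 tooly ang -31.69 tilt 0.0 q7 -0.878
```

View pics/w13.png

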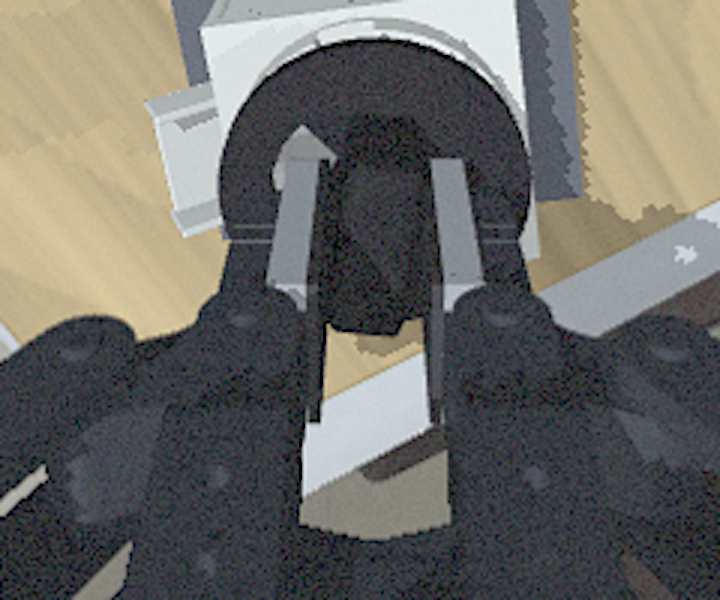

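Request:
send_rows(series=[{"translation": [0, 0, 0], "rot": [0, 0, -0.4], "grip": 0.66}, {"translation": [0, 0, 0], "rot": [0, 0, -0.4], "grip": 0.66}, {"translation": [0, 0, 0], "rot": [0, 0, 0], "grip": 0.66}])

```text
time_s: 17.0
ee_pos: [0.5125, -0.06, 0.1065]
tcp_rot: [-2.695, -1.615, 0.0]
ft_force: [-1.0, -0.5, 0.0]
opening: 0.0147
```

```bash
cat > chk.py <<'E'
from h import *
import sys
s=st()
im=capture("wrist")
a=cv2.resize(im[200:400,200:440],None,fx=3,fy=3,interpolation=2)
cv2.imwrite(f"pics/{sys.argv[1]}.png",np.clip(255*(a/255.)**0.5,0,255).astype('uint8'))
E
python3 chk.py w14
```

```text
t 17.0 p [ 0.5125 -0.06    0.1065] F [-0.98 -0.5   0.03] T [0.001 0.    0.031] op 0.0147 tooly ang -28.13 tilt 0.0 q7 -0.825
```

View pics/w14.png

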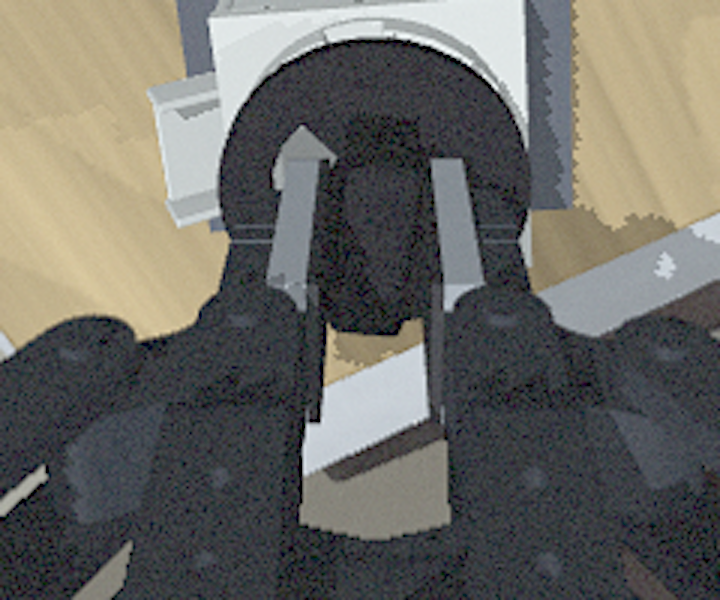

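Request:
send_rows(series=[{"translation": [0, 0, 0], "rot": [0, 0, -0.4], "grip": 0.66}, {"translation": [0, 0, 0], "rot": [0, 0, -0.4], "grip": 0.66}, {"translation": [0, 0, 0], "rot": [0, 0, 0], "grip": 0.66}])

```text
time_s: 17.42
ee_pos: [0.5125, -0.06, 0.1065]
tcp_rot: [-2.642, -1.7, -0.0]
ft_force: [1.1, 0.6, -0.9]
opening: 0.0145
```

```bash
python3 chk.py w15
```

```text
t 17.43 p [ 0.5125 -0.06    0.1065] F [ 1.06  0.65 -0.92] T [0.068 0.032 0.023] op 0.0145 tooly ang -24.47 tilt 0.01 q7 -0.77
```

View pics/w15.png

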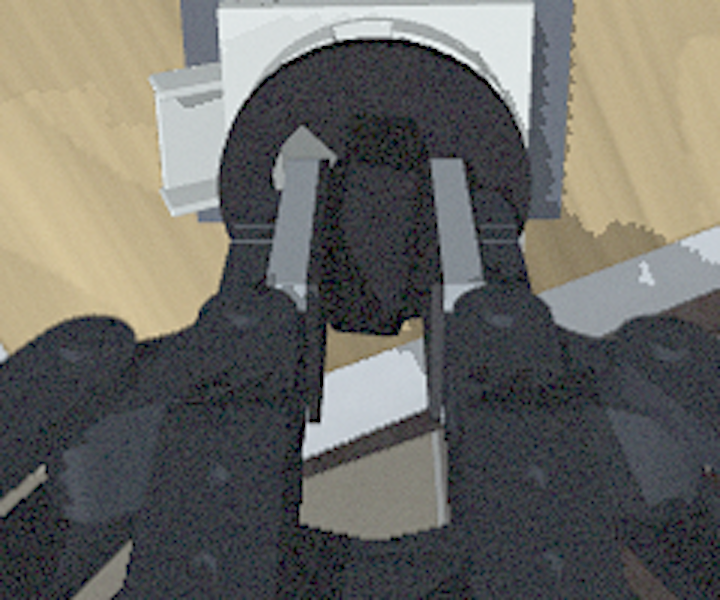

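Request:
send_rows(series=[{"translation": [0, 0, 0], "rot": [0, 0, -0.4], "grip": 0.66}, {"translation": [0, 0, 0], "rot": [0, 0, -0.4], "grip": 0.66}, {"translation": [0, 0, 0], "rot": [0, 0, 0], "grip": 0.66}])

```text
time_s: 17.85
ee_pos: [0.5126, -0.06, 0.1065]
tcp_rot: [-2.586, -1.784, -0.0]
ft_force: [-0.5, -1.0, -0.0]
opening: 0.0148
```

```bash
python3 chk.py w16
```

```text
t 17.85 p [ 0.5126 -0.06    0.1065] F [-0.52 -1.03 -0.04] T [ 0.056  0.033 -0.021] op 0.0148 tooly ang -20.8 tilt 0.01 q7 -0.715
```

View pics/w16.png

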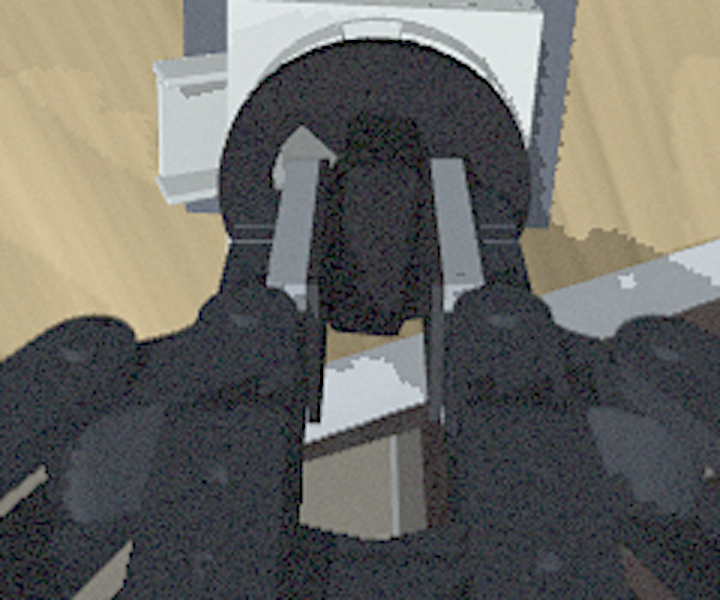

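Request:
send_rows(series=[{"translation": [0, 0, 0], "rot": [0, 0, -0.4], "grip": 0.66}, {"translation": [0, 0, 0], "rot": [0, 0, -0.4], "grip": 0.66}, {"translation": [0, 0, 0], "rot": [0, 0, 0], "grip": 0.66}])

```text
time_s: 18.27
ee_pos: [0.5125, -0.0599, 0.1065]
tcp_rot: [-2.527, -1.866, -0.0]
ft_force: [-0.0, -0.1, -0.0]
opening: 0.0148
```

```bash
python3 chk.py w17
```

```text
t 18.27 p [ 0.5125 -0.0599  0.1065] F [-0.01 -0.1  -0.  ] T [-0.016  0.078 -0.002] op 0.0148 tooly ang -17.13 tilt 0.0 q7 -0.661
```

View pics/w17.png

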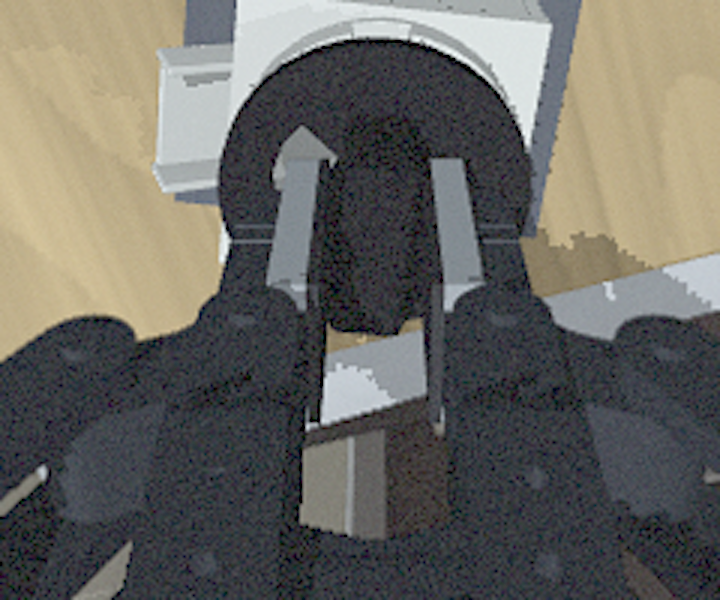

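Request:
send_rows(series=[{"translation": [0, 0, 0], "rot": [0, 0, -0.4], "grip": 0.66}, {"translation": [0, 0, 0], "rot": [0, 0, -0.4], "grip": 0.66}, {"translation": [0, 0, 0], "rot": [0, 0, 0], "grip": 0.66}])

```text
time_s: 18.7
ee_pos: [0.5125, -0.0599, 0.1065]
tcp_rot: [-2.466, -1.946, -0.0]
ft_force: [-1.0, -0.5, -0.3]
opening: 0.0144
```

```bash
python3 chk.py w18
```

```text
t 18.7 p [ 0.5125 -0.0599  0.1065] F [-0.96 -0.51 -0.28] T [-0.009  0.05  -0.031] op 0.0144 tooly ang -13.46 tilt 0.01 q7 -0.606
```

View pics/w18.png

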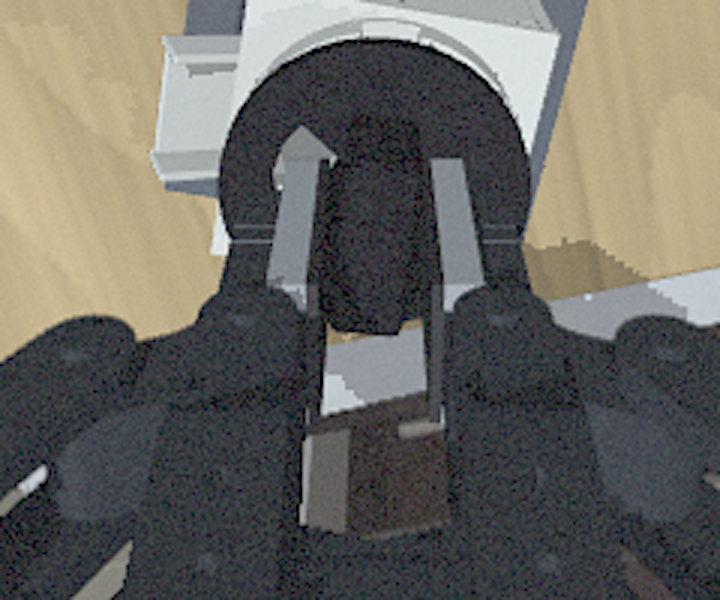

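Request:
send_rows(series=[{"translation": [0, 0, 0], "rot": [0, 0, -0.4], "grip": 0.66}, {"translation": [0, 0, 0], "rot": [0, 0, -0.4], "grip": 0.66}, {"translation": [0, 0, 0], "rot": [0, 0, 0], "grip": 0.66}])

```text
time_s: 19.12
ee_pos: [0.5126, -0.06, 0.1065]
tcp_rot: [2.403, 2.024, 0.0]
ft_force: [0.5, 0.0, -1.1]
opening: 0.0142
```

```bash
python3 chk.py w19
```

```text
t 19.12 p [ 0.5126 -0.06    0.1065] F [ 0.53  0.01 -1.15] T [-0.006 -0.043 -0.075] op 0.0142 tooly ang -9.8 tilt 0.01 q7 -0.551
```

View pics/w19.png

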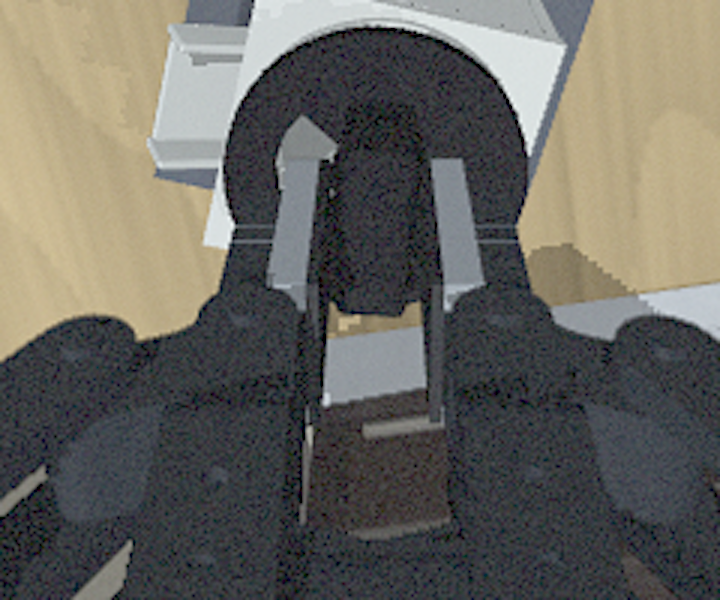

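The cap's rim jumped down in the picture: its top edge went from row 40 to row 28 and the collar's notch is now covered. So the cap has dropped. I'll unload, open and retreat.

Request:
send_rows(series=[{"translation": [0, 0, 0], "rot": [0, 0, 0.5], "grip": 0.66}, {"translation": [0, 0, 0], "rot": [0, 0, 0], "grip": 0.4}, {"translation": [0, 0, 0], "rot": [0, 0, 0], "grip": 0.3}, {"translation": [0, 0, 0], "rot": [0, 0, 0], "grip": 0.3}, {"translation": [0, 0, -0.5], "rot": [0, 0, 0], "grip": 0.3}, {"translation": [0, 0, -0.8], "rot": [0, 0, 0], "grip": 0.3}, {"translation": [0, 0, -0.8], "rot": [0, 0, 0], "grip": 0.3}, {"translation": [0, 0, -0.4], "rot": [0, 0, 0], "grip": 0.3}, {"translation": [0, 0, 0], "rot": [0, 0, 0], "grip": 0.3}])

```text
time_s: 20.3
ee_pos: [0.5132, -0.06, 0.2078]
tcp_rot: [2.442, 1.973, 0.002]
ft_force: [0.1, -0.7, 0.1]
opening: 0.0301
```

Run:
```python
from h import *
s=st()
c=calibration("wrist");np.save("w20c.npy",c,allow_pickle=True)
im=capture("wrist")
a=cv2.resize(im[110:340,210:440],None,fx=2.6,fy=2.6,interpolation=2);cv2.imwrite("pics/w20.png",np.clip(255*(a/255.)**0.5,0,255).astype('uint8'))
im=capture("scene");a=cv2.resize(im[180:300,250:400],None,fx=5,fy=5,interpolation=2);cv2.imwrite("pics/s20.png",np.clip(255*(a/255.)**0.7,0,255).astype('uint8'))
```

```text
t 20.3 p [ 0.5132 -0.06    0.2078] F [ 0.13 -0.69  0.14] T [-0.001  0.047 -0.023] op 0.0301 tooly ang -12.13 tilt 0.16 q7 -0.465
```

View pics/w20.png

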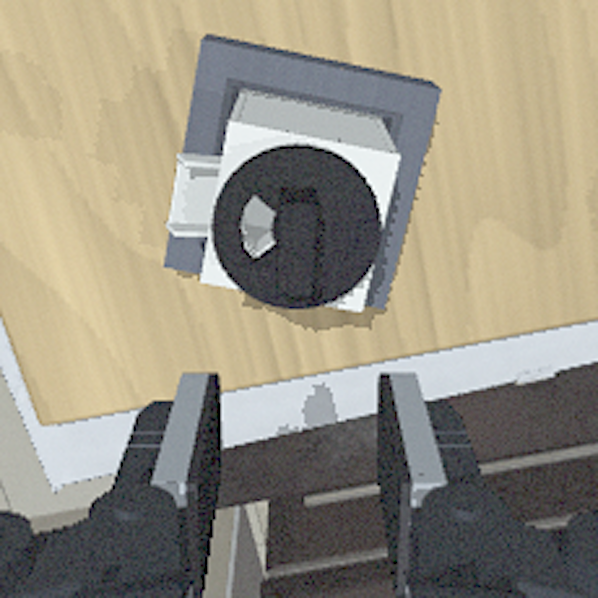

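View pics/s20.png

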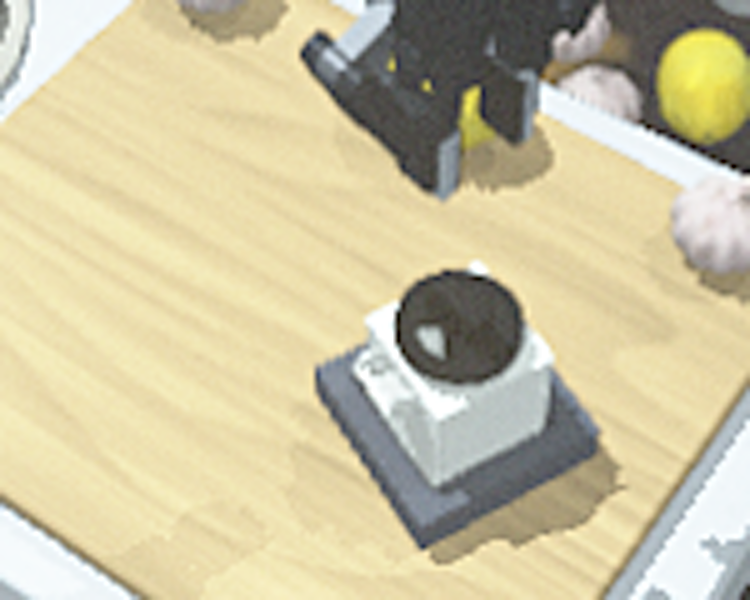

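Run:
```python
from h import *
c=np.load("w20c.npy",allow_pickle=True).item()
U=lambda P,z:unproj(c,np.array(P)/2.6+[210,110],z)
def q(P,z):
  X=U(P,z);print(X.mean(0).round(4),[(np.hypot(*d[:2]).round(4),np.degrees(np.arctan2(d[1],d[0])).round(1)) for d in np.roll(X,-1,0)-X])
q([[229,120],[401,155],[363,313],[200,285]],0.086)
q([[201,42],[438,87],[385,310],[164,266]],0.038)
for z in(.0925,.097,.1015):
  X=U([[298,145],[298,307],[212,227],[383,227]],z);print(z,np.hypot(*(X[3]-X[2])[:2]),np.hypot(*(X[0]-X[1])[:2]),X.mean(0).round(4))
print(((U([[257,226]],.097)-X.mean(0))).round(4))
```

```text
[ 0.5134 -0.0597  0.086 ] [(np.float64(0.0558), np.float64(-23.8)), (np.float64(0.0561), np.float64(-113.1)), (np.float64(0.0561), np.float64(157.3)), (np.float64(0.0571), np.float64(66.5))]
[ 0.5132 -0.0592  0.038 ] [(np.float64(0.0879), np.float64(-22.7)), (np.float64(0.0908), np.float64(-112.5)), (np.float64(0.0899), np.float64(155.7)), (np.float64(0.0883), np.float64(66.2))]
0.0925 0.0548021521400659 0.054664034423259886 [ 0.5132 -0.0599  0.0925]
0.097 0.05384254918223523 0.053706849950185806 [ 0.5135 -0.0584  0.097 ]
0.1015 0.05288294622440467 0.05274966547711169 [ 0.5138 -0.057   0.1015]
[[-0.0127  0.0018 -0.0045]]
```

Run:
```python
from h import *
st();print(finish_job())
```

```text
t 20.4 p [ 0.5119 -0.0602  0.2058] F [-0.2   0.07  0.03] T [-0.015  0.021 -0.026] op 0.0298 tooly ang -12.12 tilt 0.08 q7 -0.465
the job is handed in; nothing more can be done
None
```

The shaker stands upright in the socket, the cap has dropped home with its opening toward the spout, and I handed the job in at about 20.4 s. `finish_job()` gives no verdict, so this rests on my own last checks.

- **Placing:** I gripped the shaker by its plain side faces, lowered it into the socket until I felt the floor (about 5 N), and let go.
- **Cap:** With the fingers loose around the knob, I turned the cap about 105° anticlockwise toward the spout. It dropped about 8° past the spout's direction, and I opened the fingers and lifted clear.
- **Shaker position:** In the last wrist picture the shaker's centre is within about 1 mm of the holder's, and its edges line up with the socket within about 1°.
- **Cap height:** The cap's apparent width fits a disc top at 97 mm, where 54 mm is expected and I measured 53.8 mm. The raised height of 101.5 mm would give 52.8 mm.
- **Cap direction:** The opening lies on the spout side, about 13 mm off the axis.
- **Rest:** The gripper is about 9 cm clear above the cap, with forces at noise level.

Only two things were weak. The top camera's detections of the knob and cap after placing were off by up to about 25 mm, because the gripper hid them, so I did not use them. The drop showed only in the pictures, as no clear torque was felt. I took no final measurement of the lemon or the garlic bulbs, but nothing came near them.

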